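# Clear the rotor spanner, shut the centrifuge and check the lid catch

### The job

The micro-centrifuge is loaded for a spin, but the spanner for its rotor nut has been left lying across the bowl: take it off and lay it flat on the bench clear of the machine, without dropping it. Then close the lid without slamming it, press it down until the red latch snaps home over the lid's tongue, and check the catch by pulling the lid's grip straight up with about 10 N for a moment before letting go. The lid must stay caught; leave everything else on the bench where it is.

Things in the scene. Friction and masses are not known exactly. Their poses are not given: they have to be found in the camera images.
- centrifuge: white table-top micro-centrifuge, fixed, 232 mm deep (x), 200 mm wide (y); origin under its centre on the bench, +x to its back (hinge side), -x to its front (control panel and latch), +y to the left as one looks at its front. Its flat deck is 100 mm above the bench and holds an open round bowl, 116 mm wide, whose centre is 10 mm behind (+x of) the origin; the rotor nut in it rises to 94 mm above the bench, the rest of the rotor to 86 mm.
- spanner: open-ended steel spanner, 172 mm long (along its y), 28 mm wide (along its x, over its whole length as far as gripping goes), 8 mm thick, 0.1 kg; origin under its centre. It starts lying flat on the deck, across the bowl, and stops the lid from going down. The bench to the right of the centrifuge, in front of the grey bath, has free room for it.
- lid (a joint): angle of the lid, rad: 0 shut, about 1.9 to 2.05 at the start (open, leaning back beyond upright), 2.15 at most. The hinge is stiff: the lid stays wherever it is let go; about 1 to 2.5 N at its front edge move it. The latch begins to be felt at 0.1.
- lid_hinge (a point): middle of the lid's hinge axis, 100 mm behind (+x) the centrifuge's origin and 104 mm above the bench; the axis runs along the centrifuge's y. The lid is a white slab 172 mm wide, reaching 165 mm from the axis, 22 mm thick: when shut its underside is 3 mm below the axis and its top 19 mm above. Its black grip rib stands on the top, 142 mm from the axis: 70 mm long along y, 16 mm thick along x, 26 mm tall.
- lid_handle (a point): middle of the upper end of the black grip rib; when the lid is shut it lies 42 mm in front (-x) of the centrifuge's origin and 149 mm above the bench. The rib is pinched across its 16 mm from above, down to the lid's top 26 mm below.
- lid_tongue: steel tongue in the middle of the lid's front edge, 26 mm wide, 6 mm thick, its end 172 mm from the hinge axis; turns with the lid. Origin on the hinge axis.
- latch (a joint): travel of the sprung red latch slide on the front deck, m: 0 home, up to 0.009 pushed to the front. It springs home by itself (2 N at home, 5 N pushed back). Pushed down, the tongue drives it 6 mm forward and it snaps back over the tongue; some 6 to 10 N down on the grip rib are needed. Its top is 120 mm above the bench.
- latch_nose: bevelled steel nose of the latch slide, 22 mm wide, pointing to the lid; with the lid shut it lies over the tongue with 1.5 mm play, so a caught lid lifts by at most 0.01 rad. Origin: that of the centrifuge, moved by the slide.
- tweezers: steel tweezers, 116 mm long, lying; origin under the centre. Bystander.
- petri_dish: clear petri dish, 57 mm wide, 12 mm tall; origin under its centre. Bystander.
- tape_roll: roll of tan tape lying flat, 66 mm wide, 18 mm tall; origin under its centre. Bystander.

How it is judged:
On the way, in this order (a step that is already met when the one before it is completed fails the run):
1. the spanner lies flat on the bench beside the machine, let go and at rest (height (world z) of spanner below 0.025 m and angle between spanner's own z axis and vertical below 0.15 rad and horizontal distance between spanner and centrifuge above 0.13 m and linear speed of spanner below 0.02 m/s and contact force between the fingers and spanner below 0.1 N), for 0.2 s.
2. the lid is down and the latch has snapped home over its tongue (value of joint lid below 0.025 rad and value of joint latch below 0.002 m), for 0.2 s.
3. the caught lid is tugged upward: tongue pulls on the latch with 3 N or more (about 6 N or more at the grip) and the latch holds (all of step 2 and contact force between lid_tongue and latch_nose above 3 N), for 0.2 s.
At the end, for the whole second after the job is handed in: the spanner lies flat on the bench (underside under 25 mm up, tilt under 0.15 rad, centre over 130 mm from the middle of the centrifuge), at rest; the lid is shut (under 0.025 rad) and caught, the latch within 2 mm of home (all of step 1 and all of step 2); the robot touches nothing.
It fails at once if the spanner is dropped or knocked off (in the air more than 40 mm up and held by nothing) (height (world z) of spanner above 0.04 m and horizontal distance between spanner and centrifuge above 0.12 m and contact force between spanner and anything else below 0.02 N).
It fails at once if the lid is slammed (over 4 rad/s in the last 0.3 rad) (value of joint lid below 0.3 rad and velocity of joint lid below -4 rad/s).
It fails at once if the latch is overloaded (over 40 N between tongue and nose) (contact force between lid_tongue and latch_nose above 40 N).
It fails at once if a bystander is moved by more than 30 mm (distance of any of tweezers, petri_dish, tape_roll from where it was at the start of the episode above 0.03 m).
It also fails if it takes over 72 s, if anything falls off the work surface, if the arm or the gripper's body presses on something with over 40 N, if the wrist force passes 120 N, or if a joint passes its speed limit or range.

### The arm

A 6-joint arm with a two-finger parallel gripper is mounted at the origin on a cart in front of the work surface, level with it; the furniture and walls round the work are solid. World frame = base frame: x ahead of the robot, y to its left, z up, the work surface at z = 0. Lengths are in m, angles in rad, forces in N, time in s.
With the tool pointing down it reaches from about 0.3 to 0.775 m from the base axis. Payload 14.6 kg.
Tool frame: the origin (TCP) lies on the centre line of the jaws, within the pads' length; the fingertips stand 19 mm ahead of it and the grasp point (between the pads) is the TCP; z points along the fingers, y is the direction in which the jaws open and shut (so a half turn about z gives the same grasp; the last joint's range is limited). The gripper opens to 94 mm and grips with 3 to 60 N. Pads are 16 mm wide; open, the fingers measure 119 mm over their backs; the gripper's body (75 mm by 177 mm) begins 78 mm behind the grasp point.
Start: joints at [-1.288, 0.3, 1.521, -0, 1.321, -0.067], TCP at [0.188, -0.517, 0.224] pointing down, gripper open.
Joint ranges: [-3.03, 3.03], [-0.79, 2.21], [0.23, 2.52], [-1.04, 4.18], [0, 3.07], [-2.55, 2.55]. Speed limits (rad/s): [2.22, 2.22, 2.57, 3.14, 3.14, 3.14].

### API

Orientations are given as [roll, pitch, yaw] about the fixed x, y, z axes, in that order (R = Rz(yaw) Ry(pitch) Rx(roll)).
In Python, from station import ctrl gives the robot as it stands. The module is installed in compiled form; this text tells all that it offers.
- The arm moves only by the shell command python3 -m creep 'ROWS' [FORCE]. ROWS is a JSON object of lists of equal length, an entry for each row: "translation": the shift along the world's x, y, z in mm, a list of three; "yaw": the turn about the world's z in rad; "gripper": the closure in counts, from 0 (fully open) to 255 (shut). A call has 1 to 5 rows; each row is the pose to reach, as a shift and turn from the pose measured when the call began; what a row does not reach only later rows make up. A row lasts 1/12 s, in which the tool goes at most 41.7 mm and 7.16 degrees, less where a joint would pass 70% of its speed; a pose out of reach is approached as far as the arm can. A call with a gripper value outside its range is refused whole. The fingers move at their own pace and stop on an object; FORCE is the grip in N (left out, the last holds). Time passes only in rows, so rows that repeat a pose let the fingers close. It gives the time, the measured TCP pose, the force and the opening at its end, in the units of the state.
- ctrl.get_obs(): the state, without advancing time (a new reading comes with each control period).
- ctrl.camera(name): name is "scene" or "top" or "wrist"; returns a dict with "pixels" (384x512x3 uint8, red, green, blue), "depth" (384x512 float32, m along the optical axis (not along the pixel's ray), 0 where there is no reading), "fx", "fy", "cx", "cy" (pixels), "R" (3x3) and "t" (3): a world point X has camera coordinates R X + t; the wrist camera has in their place "tool_from_camera" (4x4, takes a point from camera to tool coordinates, whose origin is the TCP and whose axes are the flange's). Camera axes: x right, y down, z forward; pixel columns grow to the right and rows downward; lengths in m; the calibration is good to about 2 mm. The wrist camera is an equidistant fisheye: a pixel r from the principal point sees the ray r / f radians off the axis. A picture is of the moment at which its call begins: read the wrist's pose just before it.
- ctrl.hand_in(): hands the job in, once; it reports no verdict.
The state is a dict: "time_s": time; "qpos": joint angles; "joint_vel": joint speeds; "tau": joint torques, N m; "ee_pos": TCP position; "eef_rot": TCP orientation; "force": force on the tool from outside, world axes, zero at the start; "moment": the same for the moment, N m; "grip_width": finger opening in m.
Only numpy, scipy, OpenCV 4.12 (cv2) and the standard library are available. Lean on these libraries where they do the work, as an engineer would, in place of code of your own. Each camera call takes 0.05 s, during which the arm holds its last target. There are 200 camera calls.

## Working session

There is one attempt and no reset: what is moved stays moved. The work goes in short steps, Python scripts to look and compute and a shell command to move; the robot and the scene stay as the last step left them, time stands still between calls to the robot, and variables do not carry over. Pictures are saved under pics/ and viewed, about 8 in all and at most 12, crops included, and the job is handed in when it is done.

```bash
mkdir -p pics; cat > h.py <<'E'
import numpy as np, cv2
from station import ctrl
def save(n,p): cv2.imwrite(f'pics/{p}.png',cv2.cvtColor(n['pixels'],cv2.COLOR_RGB2BGR))
def ray(c,u,v):
    d=np.array([(u-c['cx'])/c['fx'],(v-c['cy'])/c['fy'],1.]); R=np.array(c['R']);t=np.array(c['t'])
    return -R.T@t, R.T@d
def pt(c,u,v):
    o,d=ray(c,u,v); return o+d*c['depth'][int(v),int(u)]
def cloud(c):
    v,u=np.mgrid[:384,:512]; d=np.stack([(u-c['cx'])/c['fx'],(v-c['cy'])/c['fy'],np.ones(u.shape)],-1)*c['depth'][...,None]
    return (d-np.array(c['t']))@np.array(c['R'])
def onz(c,u,v,z):
    o,d=ray(c,u,v); return o+d*(z-o[2])/d[2]
E
python3 - <<'E'
from h import *
import pickle
o=ctrl.get_obs();print(o)
for n in('scene','top'):
    c=ctrl.camera(n);save(c,n+'0');pickle.dump(c,open(n+'0.pkl','wb'));print(n,-np.array(c['R']).T@c['t'])
a=cv2.imread('pics/scene0.png');b=cv2.imread('pics/top0.png')
cv2.imwrite('pics/both0.png',cv2.resize(np.vstack([a,b]),(800,1200))[:, :]) 
E
```

```text
{'time_s': 0.0, 'qpos': array([-1.28761582e+00,  3.00444562e-01,  1.52158010e+00,  8.25191350e-06,
        1.32069473e+00, -6.65949524e-02]), 'joint_vel': array([ 6.61730567e-04, -1.22812419e-04,  3.55015049e-05, -9.11100772e-04,
       -1.27177828e-03, -1.45202307e-05]), 'tau': array([-3.56851167e-03, -5.31807232e+01, -3.52739775e+01,  7.06488127e-02,
        2.42927636e-02, -9.69820371e-05]), 'ee_pos': array([ 0.18841249, -0.5164663 ,  0.22390129]), 'eef_rot': array([-3.14046895e+00, -8.29546872e-05,  3.49773371e-01]), 'force': array([ 0.69610286,  0.00215268, -0.14868236]), 'moment': array([-0.01666411, -0.02465671, -0.00315593]), 'grip_width': 0.09407904381665444}
scene [0.56609643 0.97867083 0.77950498]
top [ 0.20970467 -0.06731268  1.50852965]
```

View pics/scene0.png

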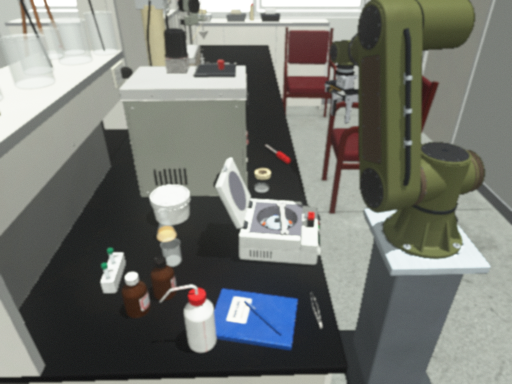

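View pics/top0.png

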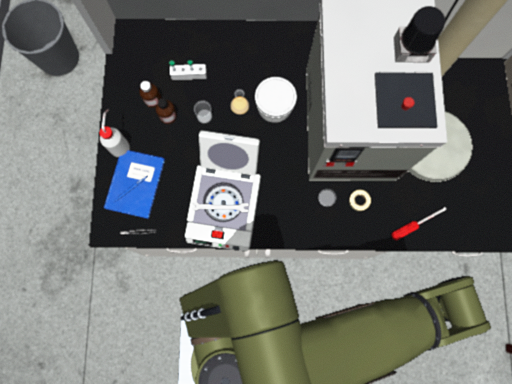

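The scene view shows the open centrifuge (280,230) with the spanner across its bowl. In the top view the centrifuge is at (222,207), the latch at (217,234), the spanner at about (222,207), the dish at (327,198), the tape at (360,200) and the tweezers at (138,232).

```bash
python3 - <<'E'
from h import *
import pickle
c=pickle.load(open('top0.pkl','rb'));s=pickle.load(open('scene0.pkl','rb'))
P=cloud(c);Q=cloud(s)
for n,u,v in(('dish',327,198),('tape',351,200),('tape2',369,200),('tw',138,232),('bathfront',350,178),('deck',195,185),('bench',280,200),('latch',217,234),('edge',280,245)):print(n,P[v,u].round(3))
hsv=cv2.cvtColor(c['pixels'],cv2.COLOR_RGB2HSV)
z=P[...,2]; 
reg=np.zeros(z.shape,bool);reg[168:250,185:262]=1
print(np.histogram(z[reg],np.arange(.08,.13,.004)))
m=reg&(z>.09)&(z<.125); k=cv2.minAreaRect(P[m][:,:2].astype(np.float32)*1000);print('deck',k)
m2=reg&(z>.1045)&(z<.112);
big=np.zeros((384,512,3),np.uint8);big[...]=c['pixels'][...,::-1]
a=cv2.resize(big[120:260,170:390],None,fx=3.6,fy=3.6,interpolation=cv2.INTER_CUBIC);cv2.imwrite('pics/topc.png',a)
b=cv2.resize(s['pixels'][150:270,200:330,::-1],None,fx=4,fy=4,interpolation=cv2.INTER_CUBIC);cv2.imwrite('pics/scenec.png',b)
h2=cv2.cvtColor(s['pixels'],cv2.COLOR_RGB2HSV)
for n,h,PP,cc,x0,y0,x1,y1 in(('top',hsv,P,c,200,225,235,245),('scene',h2,Q,s,300,205,322,225)):
    r=((h[...,0]<8)|(h[...,0]>172))&(h[...,1]>150)&(h[...,2]>90);w=np.zeros_like(r);w[y0:y1,x0:x1]=1;r&=w
    v,u=np.where(r);print(n,'red px',u.mean(),v.mean(),len(u),np.median(PP[r],0).round(3))
E
```

```text
dish [ 0.519 -0.308  0.004]
tape [ 0.511 -0.384  0.015]
tape2 [ 0.512 -0.443  0.016]
tw [ 0.4    0.309 -0.004]
bathfront [ 0.577 -0.377  0.047]
deck [0.536 0.117 0.095]
bench [ 0.51  -0.153  0.004]
latch [0.381 0.042 0.12 ]
edge [ 0.363 -0.153  0.   ]
(array([ 540,  481,  177,  419, 1031,  806,  254,  159,   59,   63,   53,
         41]), array([0.08 , 0.084, 0.088, 0.092, 0.096, 0.1  , 0.104, 0.108, 0.112,
       0.116, 0.12 , 0.124, 0.128]))
deck ((474.009033203125, 30.886314392089844), (200.156982421875, 224.17007446289062), 81.8613510131836)
top red px 216.92424242424244 233.96969696969697 66 [0.381 0.042 0.118]
scene red px 310.77142857142854 215.77142857142857 35 [0.385 0.055 0.119]
```

View pics/topc.png

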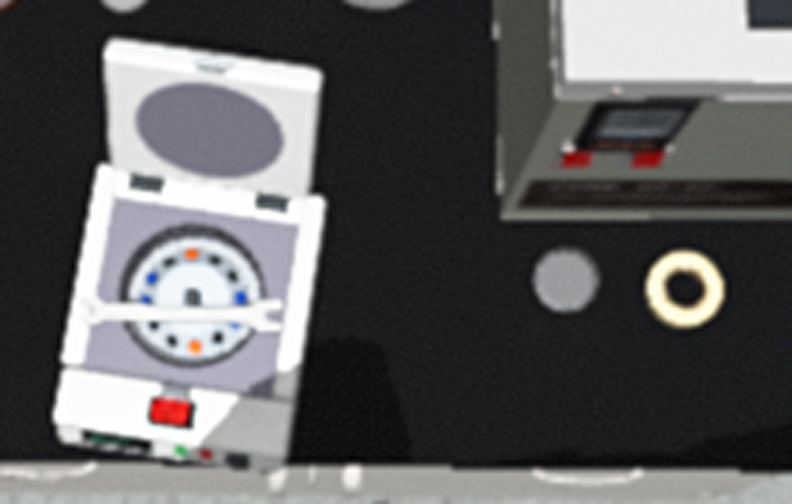

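View pics/scenec.png

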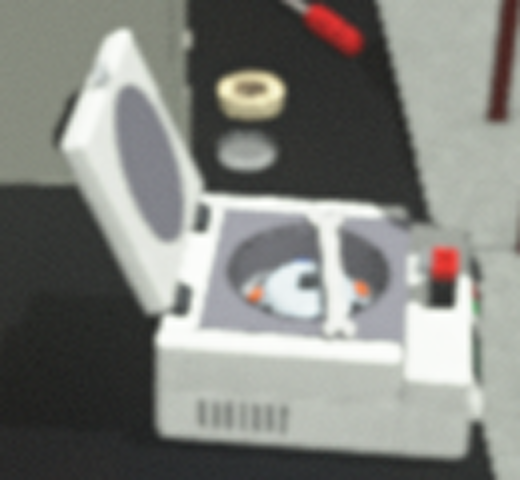

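```bash
python3 - <<'E'
from h import *
import pickle
c=pickle.load(open('top0.pkl','rb'));s=pickle.load(open('scene0.pkl','rb'))
P=cloud(c);Q=cloud(s)
def tri(a,b):
    o,d=ray(c,*a);p,e=ray(s,*b);k=np.linalg.lstsq(np.c_[d,-e],p-o,rcond=None)[0]
    return ((o+d*k[0]+p+e*k[1])/2).round(4),np.linalg.norm(o+d*k[0]-p-e*k[1]).round(4)
print('spanner ends',tri((195.3,205.6),(284.5,233)),tri((248.3,207.8),(280.5,203.5)))
e=[onz(c,195.3,205.6,.108),onz(c,248.3,207.8,.108)];print(e,'len',np.linalg.norm(e[0]-e[1]),'mid',(e[0]+e[1])/2,'yaw',np.arctan2(-(e[0]-e[1])[0],(e[0]-e[1])[1]))
# centrifuge deck front/side from cloud, lid from cloud
C=np.array([.478,.030]);y=-.141;A=np.array([[np.cos(y),np.sin(y)],[-np.sin(y),np.cos(y)]])
for n,K in(('top',P),('scene',Q)):
    L=(K[...,:2]-C)@A.T; z=K[...,2]
    d=(abs(L[...,0])<.15)&(abs(L[...,1])<.12)&(z>.094)&(z<.106)
    print(n,'deck x',np.percentile(L[d][:,0],[.5,99.5]).round(3),'y',np.percentile(L[d][:,1],[.5,99.5]).round(3),'z',np.median(z[d]).round(4))
    l=(L[...,0]>.09)&(L[...,0]<.23)&(abs(L[...,1])<.07)&(z>.125)&(z<.26)
    if l.sum()>30:
        k=np.polyfit(z[l]-.104,L[l][:,0]-.1,1);print(' lid slope ang',np.pi/2+np.arctan(k[0]),'off',k[1],'zmax',z[l].max(),'y',np.percentile(L[l][:,1],[1,50,99]))
b=(abs(L[...,1])<.15)
L=(P[...,:2]-C)@A.T
o=(P[...,2]>.02)&(L[...,0]>.22)&(L[...,0]<.42)&(abs(L[...,1])<.13);print('behind',o.sum(),P[o].max(0) if o.any() else 0, P[o].min(0) if o.any() else 0)
E
```

```text
spanner ends (array([0.4695, 0.1123, 0.1022]), np.float64(0.0009)) (array([ 0.4672, -0.0503,  0.0962]), np.float64(0.0019))
[array([0.46892578, 0.11148055, 0.108     ]), array([ 0.46413525, -0.05028416,  0.108     ])] len 0.16183562596199072 mid [0.46653051 0.0305982  0.108     ] yaw -0.02960553267347146
top deck x [-0.102  0.104] y [-0.099  0.099] z 0.0993
 lid slope ang 2.0177146367009717 off -0.012005977400824498 zmax 0.25996812797704516 y [-0.06850119 -0.00073064  0.0683129 ]
scene deck x [-0.097  0.108] y [-0.094  0.104] z 0.1
 lid slope ang 2.014701371013964 off -0.009065461940116827 zmax 0.259985097768716 y [-0.06894429  0.00897135  0.06807502]
behind 1211 [0.88358264 0.11843455 0.10650869] [ 0.77153    -0.15485786  0.02002204]
```

```bash
python3 -m creep '{"translation":[[20,40,15],[40,80,30],[60,120,45],[80,160,60],[100,200,60]],"yaw":[0.12,0.24,0.36,0.48,0.6],"gripper":[0,0,0,0,0]}' 10
```

```text
time_s: 0.52
ee_pos: [0.2781, -0.3367, 0.2828]
eef_rot: [3.141, 0.001, 0.955]
force: [0.5, -0.1, 0.6]
grip_width: 0.094
```

```bash
python3 -m creep '{"translation":[[17,35,0],[34,70,0],[51,105,0],[68,140,0],[85,175,0]],"yaw":[0.12,0.24,0.36,0.48,0.586],"gripper":[60,60,60,60,60]}'; python3 -m creep '{"translation":[[18,35,0],[36,70,0],[54,105,0],[72,140,0],[90,175,0]],"yaw":[0,0,0,0,0],"gripper":[120,120,120,120,120]}';  python3 -m creep '{"translation":[[5,10,0],[10,17,0],[10,17,0],[10,17,0]],"yaw":[0,0,0,0],"gripper":[120,120,120,120]}'
cat > w.py <<'E'
from h import *
from scipy.spatial.transform import Rotation as Ro
def wrist(n):
    o=ctrl.get_obs();c=ctrl.camera('wrist');c['p']=np.array(o['ee_pos']);c['Rw']=Ro.from_euler('xyz',o['eef_rot']).as_matrix()
    save(c,n);return c
def wray(c,u,v):
    a=np.array([u-c['cx'],v-c['cy']]);r=np.hypot(*a);f=c['fx'];th=r/f
    d=np.r_[np.sin(th)*a/max(r,1e-9),np.cos(th)];T=np.array(c['tool_from_camera'])
    return c['p']+c['Rw']@T[:3,3], c['Rw']@T[:3,:3]@d
def wz(c,u,v,z):
    o,d=wray(c,u,v);return o+d*(z-o[2])/d[2]
E
python3 - <<'E'
from w import *
import pickle
c=wrist('w1');pickle.dump(c,open('w1.pkl','wb'));print(c['p'],ctrl.get_obs()['eef_rot'],ctrl.get_obs()['grip_width'])
E
```

```text
time_s: 0.93
ee_pos: [0.3633, -0.1598, 0.2828]
eef_rot: [3.141, 0.001, 1.547]
force: [-0.3, -0.8, 0.2]
grip_width: 0.0722
time_s: 1.35
ee_pos: [0.4536, 0.0173, 0.2828]
eef_rot: [3.141, 0.001, 1.547]
force: [0.5, -0.1, 0.5]
grip_width: 0.05
time_s: 1.68
ee_pos: [0.4634, 0.0337, 0.2825]
eef_rot: [3.141, 0.001, 1.547]
force: [0.3, -0.4, 0.4]
grip_width: 0.0498
[0.46343784 0.03369877 0.28254058] [3.14102577e+00 8.19999577e-04 1.54642588e+00] 0.049757279912900215
```

View pics/w1.png

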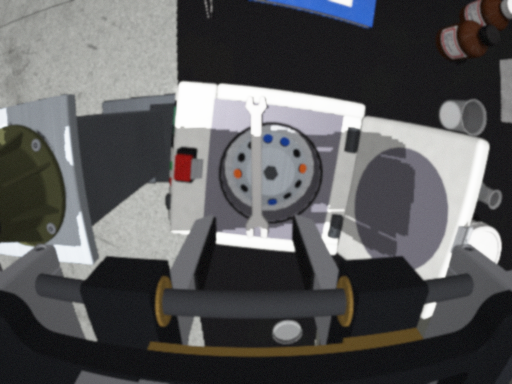

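The wrist view shows the spanner from (257,97) to (257,235), the nut at (271,173), the bowl centre at about (270,172) and the red latch at (184,167). The spanner lies just in front of the nut.

```bash
python3 - <<'E'
from w import *
import pickle
c=pickle.load(open('w1.pkl','rb'));print(c['tool_from_camera'],c['fx'],c['cx'],c['cy'])
for n,u,v,z in(('sp',257,97,.108),('sp',257,235,.108),('sp',256.5,170,.108),('nut',271,173,.094),('bowl L',219,172,.1),('bowl R',322,172,.1),('bowl T',270,122,.1),('latch',184,167,.12),('deckFL',178,83,.1),('deckBL',365,103,.1)):print(n,wz(c,u,v,z).round(4))
m=c['pixels'][:,:,:].min(2)
D=c['depth'];print('depth',D[97:235:15,257],D[172,271])
print(c['pixels'][150,235:280].mean(1).astype(int),c['pixels'][190,235:280].mean(1).astype(int))
E
```

```text
[[-3.71646351e-04 -9.63852841e-01 -2.66434913e-01  7.91693980e-02]
 [ 9.99999854e-01 -2.53705143e-04 -4.77084150e-04 -6.76523565e-04]
 [ 3.92243006e-04 -2.66435052e-01  9.63852794e-01 -1.59265402e-01]
 [ 0.00000000e+00  0.00000000e+00  0.00000000e+00  1.00000000e+00]] 297.3186396354542 253.82028137670076 186.9245806543667
sp [0.4683 0.1236 0.108 ]
sp [ 0.4648 -0.041   0.108 ]
sp [0.4659 0.0405 0.108 ]
nut [0.4833 0.0334 0.094 ]
bowl L [0.4215 0.0375 0.1   ]
bowl R [0.5444 0.0349 0.1   ]
bowl T [0.4826 0.0948 0.1   ]
latch [0.3845 0.0489 0.12  ]
deckFL [0.3778 0.1447 0.1   ]
deckBL [0.5968 0.1185 0.1   ]
depth [0.32778236 0.32293838 0.32698473 0.3332156  0.33659652 0.34092277
 0.3474722  0.35224047 0.3568147  0.36988205] 0.3564186
[147 144 142 144 141 144 139 142 139 141 142 145 146 145 140 140 143 156
 164 166 164 167 167 164 162 159 151 155 159 161 159 159 162 162 159 159
 159 161 160 157 158 162 159 161 158] [140 142 140 138 130 123 109  84  54  36  29  40  71 105 122 127 134 148
 157 164 162 163 162 161 161 155 150 150 154 159 155 157 158 155 158 155
 159 160 161 160 158 159 160 159 158]
```

```bash
python3 -m creep '{"translation":[[2.5,4,-38],[2.5,4,-76],[2.5,4,-110],[2.5,4,-140],[2.5,4,-140]],"yaw":[0,0,0,0,0],"gripper":[135,135,135,135,135]}'; python3 - <<'E'
from w import *
import pickle
c=wrist('w2');pickle.dump(c,open('w2.pkl','wb'));print(c['p'],ctrl.get_obs()['grip_width'])
E
```

```text
time_s: 2.15
ee_pos: [0.4631, 0.0361, 0.1381]
eef_rot: [-3.134, 0.001, 1.545]
force: [-0.4, -0.1, 0.1]
grip_width: 0.044
[0.46312683 0.03610192 0.13814406] 0.04454291225708469
```

View pics/w2.png

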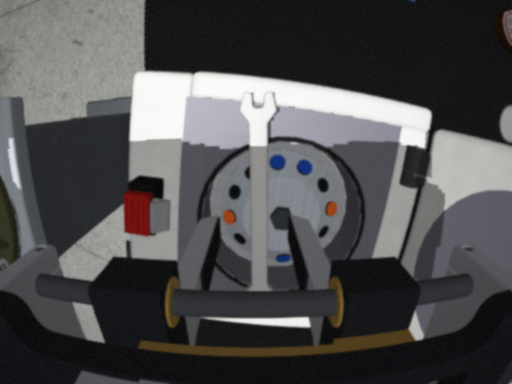

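The close view shows the shaft at u≈259, between the fingertips (≈214 and 292), with the spanner's end at (260,95) and the latch at (140,213).

```bash
python3 - <<'E'
from w import *
import pickle
a=pickle.load(open('w1.pkl','rb'));c=pickle.load(open('w2.pkl','rb'))
print(wz(c,259,200,.108),wz(c,260,95,.108),'nut',wz(c,282,218,.094),'latch',wz(c,140,213,.12))
def tri(p,q):
    o,d=wray(a,*p);x,e=wray(c,*q);k=np.linalg.lstsq(np.c_[d,-e],x-o,rcond=None)[0];return (o+d*k[0]+x+e*k[1])/2,np.linalg.norm(o+d*k[0]-x-e*k[1])
print(tri((257,97),(260,95)),tri((271,173),(282,218)))
E
python3 -m creep '{"translation":[[2,0,-7],[2.5,0,-14],[2.5,0,-21],[2.5,0,-21]],"yaw":[0,0,0,0],"gripper":[135,135,135,135]}'
```

```text
[0.46606742 0.05373672 0.108     ] [0.46830384 0.12261464 0.108     ] nut [0.48272006 0.0348044  0.094     ] latch [0.38603814 0.04991159 0.12      ]
(array([ 0.46991213,  0.12755951, -0.02017256]), np.float64(0.00035772556782703505)) (array([0.48357766, 0.03146428, 0.08551111]), np.float64(0.0002970301528668831))
time_s: 2.53
ee_pos: [0.4669, 0.0361, 0.1199]
eef_rot: [-3.137, 0.001, 1.545]
force: [-0.0, -1.2, 0.5]
grip_width: 0.0444
```

```bash
python3 -m creep '{"translation":[[-0.5,0,-3],[-0.5,0,-3.5],[-0.5,0,-3.5]],"yaw":[0,0,0],"gripper":[135,135,135]}';python3 -m creep '{"translation":[[0,0,0],[0,0,0],[0,0,0],[0,0,0],[0,0,0]],"yaw":[0,0,0,0,0],"gripper":[230,230,230,230,230]}' 30
```

```text
time_s: 2.78
ee_pos: [0.4665, 0.0362, 0.1165]
eef_rot: [-3.138, 0.001, 1.545]
force: [1.3, 0.1, 1.0]
grip_width: 0.0441
time_s: 3.2
ee_pos: [0.4665, 0.0362, 0.1167]
eef_rot: [-3.138, 0.001, 1.545]
force: [-0.8, 0.0, 2.4]
grip_width: 0.0276
```

```bash
python3 -m creep '{"translation":[[0,0,8],[0,0,25],[0,0,50],[0,0,75],[0,0,75]],"yaw":[0,0,0,0,0],"gripper":[230,230,230,230,230]}'; python3 -m creep '{"translation":[[-4,-30,5],[-8,-65,5],[-12,-100,5],[-16,-135,5],[-20,-170,5]],"yaw":[0,0,0,0,0],"gripper":[230,230,230,230,230]}'; python3 -m creep '{"translation":[[-4,-30,0],[-6,-58,0],[-6,-58,0],[-6,-58,0]],"yaw":[0,0,0,0],"gripper":[230,230,230,230]}'
```

```text
time_s: 3.62
ee_pos: [0.4681, 0.0362, 0.1964]
eef_rot: [3.139, 0.001, 1.545]
force: [0.5, 1.1, -0.7]
grip_width: 0.0274
time_s: 4.03
ee_pos: [0.4474, -0.1353, 0.2014]
eef_rot: [3.139, 0.001, 1.545]
force: [0.7, 0.6, -1.6]
grip_width: 0.0274
time_s: 4.37
ee_pos: [0.4409, -0.1941, 0.2009]
eef_rot: [3.14, 0.0, 1.543]
force: [-0.9, 0.7, -1.4]
grip_width: 0.0274
```

```bash
python3 -m creep '{"translation":[[0,0,-35],[0,0,-70],[0,0,-105],[0,0,-135],[0,0,-155]],"yaw":[0,0,0,0,0],"gripper":[230,230,230,230,230]}'; python3 -m creep '{"translation":[[0,0,-8],[0,0,-16],[0,0,-20],[0,0,-20],[0,0,-20]],"yaw":[0,0,0,0,0],"gripper":[230,230,230,230,230]}'
```

```text
time_s: 4.78
ee_pos: [0.44, -0.1924, 0.0432]
eef_rot: [-3.141, -0.001, 1.544]
force: [-0.9, -1.1, -1.1]
grip_width: 0.0275
time_s: 5.2
ee_pos: [0.4405, -0.1925, 0.0241]
eef_rot: [3.141, -0.001, 1.544]
force: [-0.0, -0.9, -2.1]
grip_width: 0.0276
```

```bash
python3 -m creep '{"translation":[[0,0,-2],[0,0,-4],[0,0,-4]],"yaw":[0,0,0],"gripper":[230,230,230]}';python3 -m creep '{"translation":[[0,0,0],[0,0,0],[0,0,0],[0,0,0],[0,0,0]],"yaw":[0,0,0,0,0],"gripper":[150,150,135,120,120]}'; python3 -m creep '{"translation":[[0,0,0],[0,0,0],[0,0,0],[0,0,0],[0,0,0]],"yaw":[0,0,0,0,0],"gripper":[120,120,120,120,120]}';  python3 -m creep '{"translation":[[0,0,30],[0,0,70],[0,0,110],[0,0,150],[0,0,190]],"yaw":[0,0,0,0,0],"gripper":[120,120,120,120,120]}'
```

```text
time_s: 5.45
ee_pos: [0.4406, -0.1926, 0.0203]
eef_rot: [3.141, -0.0, 1.544]
force: [0.7, 0.2, -1.6]
grip_width: 0.0273
time_s: 5.87
ee_pos: [0.4407, -0.1926, 0.0204]
eef_rot: [3.141, -0.0, 1.544]
force: [0.3, 0.6, 0.3]
grip_width: 0.0493
time_s: 6.28
ee_pos: [0.4407, -0.1926, 0.0204]
eef_rot: [3.141, -0.0, 1.544]
force: [1.3, -0.3, -0.1]
grip_width: 0.0498
time_s: 6.7
ee_pos: [0.4402, -0.1924, 0.2124]
eef_rot: [3.14, -0.0, 1.544]
force: [0.7, -0.3, 0.3]
grip_width: 0.0499
```

```bash
python3 -m creep '{"translation":[[0,10,38],[0,30,70],[0,60,95],[5,95,108],[15,130,108]],"yaw":[0,-0.04,-0.08,-0.11,-0.11],"gripper":[255,255,255,255,255]}'; python3 - <<'E'
from h import *
import pickle
c=ctrl.camera('top');save(c,'top1');P=cloud(c)
cv2.imwrite('pics/top1c.png',cv2.resize(c['pixels'][120:260,170:390,::-1],None,fx=3.6,fy=3.6,interpolation=cv2.INTER_CUBIC))
E
```

```text
time_s: 7.12
ee_pos: [0.4553, -0.0614, 0.3239]
eef_rot: [3.135, 0.0, 1.431]
force: [0.8, -0.2, 0.3]
grip_width: 0.0197
```

View pics/top1c.png

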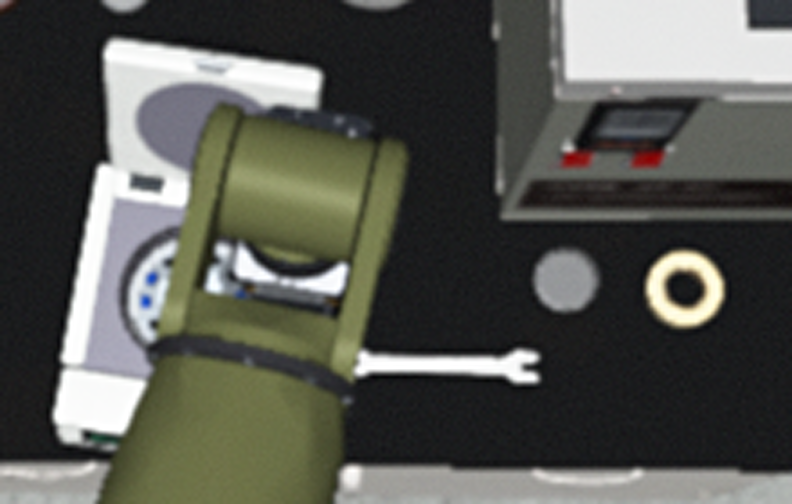

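The spanner lies on the bench, with its visible end at crop (530,365), and the dish and tape have not moved. Next I go over the lid and down behind it.

```bash
python3 -m creep '{"translation":[[35,12,0],[70,24,0],[105,36,0],[140,48,0],[175,58,0]],"yaw":[0,0,0,0,0],"gripper":[255,255,255,255,255]}'; python3 -m creep '{"translation":[[35,3,0],[70,3,0],[89,3,0],[89,3,0],[89,3,0]],"yaw":[0,0,0,0,0],"gripper":[255,255,255,255,255]}'; python3 -m creep '{"translation":[[0,0,-30],[0,0,-60],[0,0,-90],[0,0,-90]],"yaw":[0,0,0,0],"gripper":[255,255,255,255]}'
```

```text
time_s: 7.58
ee_pos: [0.6328, 0.0026, 0.3218]
eef_rot: [3.137, -0.002, 1.436]
force: [-0.2, -0.6, 0.3]
grip_width: 0.0004
time_s: 8.0
ee_pos: [0.7222, 0.0055, 0.3199]
eef_rot: [3.139, -0.001, 1.436]
force: [-0.3, -0.3, -0.9]
grip_width: 0.0004
time_s: 8.33
ee_pos: [0.7197, 0.0055, 0.2241]
eef_rot: [-3.135, -0.0, 1.436]
force: [-0.2, 0.1, -1.1]
grip_width: 0.0005
```

```bash
python3 -m creep '{"translation":[[-10,1,2],[-20,2,4],[-30,3,6],[-40,4,8],[-50,5,10]],"yaw":[0,0,0,0,0],"gripper":[255,255,255,255,255]}'; python3 -m creep '{"translation":[[-10,1.4,0],[-20,3,0],[-30,4,0],[-40,5.5,0],[-50,7,0]],"yaw":[0,0,0,0,0],"gripper":[255,255,255,255,255]}';  python3 -m creep '{"translation":[[-10,1.4,0],[-20,3,0],[-30,4,0],[-40,5.5,0],[-50,7,0]],"yaw":[0,0,0,0,0],"gripper":[255,255,255,255,255]}'
```

```text
time_s: 8.75
ee_pos: [0.6697, 0.0104, 0.2378]
eef_rot: [-3.141, -0.001, 1.436]
force: [4.1, -0.3, 4.1]
grip_width: 0.0005
time_s: 9.17
ee_pos: [0.6194, 0.0173, 0.241]
eef_rot: [3.138, -0.001, 1.436]
force: [2.3, -0.5, 1.5]
grip_width: 0.0004
time_s: 9.58
ee_pos: [0.5688, 0.0243, 0.2437]
eef_rot: [3.135, -0.002, 1.436]
force: [1.2, -0.3, -0.2]
grip_width: 0.0005
```

```bash
python3 -m creep '{"translation":[[-10,1.4,-3],[-20,3,-6],[-30,4,-10],[-40,5.5,-14],[-50,7,-18]],"yaw":[0,0,0,0,0],"gripper":[255,255,255,255,255]}'; python3 -m creep '{"translation":[[-6,1,-5],[-12,2,-10],[-18,2.5,-10],[-18,2.5,-10]],"yaw":[0,0,0,0],"gripper":[255,255,255,255]}'; python3 - <<'E'
from w import *
import pickle
c=wrist('w3');s=ctrl.camera('scene');save(s,'s3')
Q=cloud(s);C=np.array([.4735,.034]);y=-.14;A=np.array([[np.cos(y),np.sin(y)],[-np.sin(y),np.cos(y)]])
L=(Q[...,:2]-C)@A.T
a=s['pixels'][150:270,200:330,::-1]
cv2.imwrite('pics/s3c.png',cv2.resize(a,None,fx=4,fy=4,interpolation=cv2.INTER_CUBIC))
E
```

```text
time_s: 10.0
ee_pos: [0.5184, 0.0313, 0.228]
eef_rot: [3.131, -0.002, 1.436]
force: [2.2, -0.5, -0.3]
grip_width: 0.0004
time_s: 10.33
ee_pos: [0.4997, 0.0338, 0.2186]
eef_rot: [3.131, -0.002, 1.436]
force: [-0.4, -1.2, -0.2]
grip_width: 0.0005
```

View pics/s3c.png

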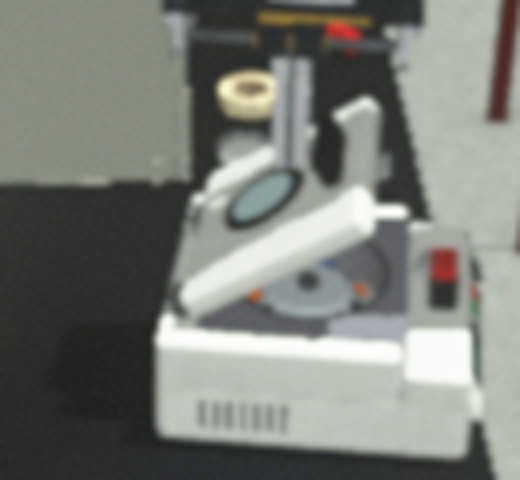

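The lid is down to roughly 0.55 rad, with the fingers behind the rib, as planned. Next I go up and forward to press on the rib's top.

```bash
python3 -m creep '{"translation":[[4,0,25],[4,0,50],[-10,0,50],[-26,0,50],[-26,0,50]],"yaw":[0,0,0,0,0],"gripper":[255,255,255,255,255]}'; python3 -m creep '{"translation":[[0,0,-10],[0,0,-20],[0,0,-30],[-4,0.5,-38],[-8,1,-46]],"yaw":[0,0,0,0,0],"gripper":[255,255,255,255,255]}'; python3 -m creep '{"translation":[[-5,1,-8],[-10,1.5,-16],[-14,2,-24],[-18,2.5,-30],[-20,3,-30]],"yaw":[0,0,0,0,0],"gripper":[255,255,255,255,255]}'
```

```text
time_s: 10.85
ee_pos: [0.4735, 0.0337, 0.2692]
eef_rot: [3.13, -0.002, 1.436]
force: [0.7, 0.2, -0.1]
grip_width: 0.0002
time_s: 11.27
ee_pos: [0.4652, 0.0347, 0.2215]
eef_rot: [3.132, -0.002, 1.436]
force: [0.0, 0.4, 0.3]
grip_width: 0.0005
time_s: 11.68
ee_pos: [0.4443, 0.0378, 0.1903]
eef_rot: [3.134, -0.002, 1.436]
force: [-0.3, -0.9, 0.4]
grip_width: 0.0005
```

```bash
python3 -m creep '{"translation":[[-3,0,-4],[-5,1,-8],[-7,1,-12]],"yaw":[0,0,0],"gripper":[255,255,255]}'; python3 -m creep '{"translation":[[-1,0,-2],[-2,0,-4],[-2,0,-6]],"yaw":[0,0,0],"gripper":[255,255,255]}';  python3 -m creep '{"translation":[[-1,0,-1],[-2,0,-2],[-2,0,-3]],"yaw":[0,0,0],"gripper":[255,255,255]}'
```

```text
time_s: 11.93
ee_pos: [0.4373, 0.0389, 0.1783]
eef_rot: [3.133, -0.002, 1.436]
force: [3.6, 1.4, 14.7]
grip_width: 0.0004
time_s: 12.18
ee_pos: [0.4357, 0.0391, 0.1732]
eef_rot: [3.131, -0.003, 1.436]
force: [-3.1, 1.5, 4.0]
grip_width: 0.0005
time_s: 12.43
ee_pos: [0.4336, 0.039, 0.1701]
eef_rot: [3.131, -0.003, 1.436]
force: [0.2, 0.3, 0.2]
grip_width: 0.0003
```

```bash
python3 -m creep '{"translation":[[0,0,-1.5],[0,0,-3],[0,0,-3]],"yaw":[0,0,0],"gripper":[255,255,255]}'; python3 -m creep '{"translation":[[0,0,0],[0,0,-1]],"yaw":[0,0],"gripper":[255,255]}'
```

```text
time_s: 12.68
ee_pos: [0.4335, 0.039, 0.1679]
eef_rot: [3.131, -0.002, 1.436]
force: [-8.0, -1.0, 16.6]
grip_width: 0.0004
time_s: 12.85
ee_pos: [0.4335, 0.0391, 0.1677]
eef_rot: [3.13, -0.003, 1.436]
force: [-11.4, -0.0, 29.4]
grip_width: 0.0005
```

```bash
python3 -m creep '{"translation":[[0,0,5],[0,0,25],[0,0,55],[0,0,85],[0,0,110]],"yaw":[0,0,0,0,0],"gripper":[200,160,130,125,125]}'; python3 - <<'E'
from w import *
import pickle
c=wrist('w4');pickle.dump(c,open('w4.pkl','wb'));print(c['p'])
s=ctrl.camera('scene')
cv2.imwrite('pics/m4.png',np.hstack([cv2.resize(c['pixels'][...,::-1],(460,345)),cv2.resize(s['pixels'][165:270,225:328,::-1],(338,345),interpolation=cv2.INTER_CUBIC)]))
E
```

```text
time_s: 13.27
ee_pos: [0.4334, 0.039, 0.2793]
eef_rot: [3.13, -0.003, 1.436]
force: [0.5, 0.8, 0.2]
grip_width: 0.0299
[0.43343943 0.03902864 0.27932661]
```

View pics/m4.png

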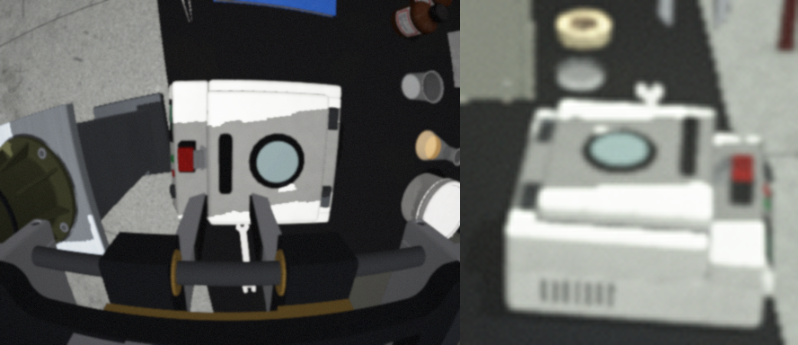

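The lid is shut. The black rib is at scaled (226,163) in the wrist image, and the latch (185,158) meets the lid's front edge. I now measure the rib.

```bash
python3 - <<'E'
from w import *
import pickle
c=pickle.load(open('w4.pkl','rb'));g=c['pixels'].max(2)
m=np.zeros_like(g);m[140:222,236:266]=(g[140:222,236:266]<60)*255
k=max(cv2.findContours(m,0,1)[0],key=cv2.contourArea);x,y,w,h=cv2.boundingRect(k);print(x,y,w,h)
M=cv2.moments(k);u,v=M['m10']/M['m00'],M['m01']/M['m00'];print(u,v,wz(c,u,v,.14),wz(c,x+w/2,y,.149),wz(c,x+w/2,y+h,.149),wz(c,x,v,.149),wz(c,x+w,v,.149))
E
```

```text
244 149 14 66
250.50283515593355 181.8234102875658 [0.43094628 0.04176554 0.14      ] [0.43630851 0.07693435 0.149     ] [0.42685717 0.00870629 0.149     ] [0.42477972 0.0449448  0.149     ] [0.4387301  0.04300443 0.149     ]
```

```bash
python3 -m creep '{"translation":[[-1.5,2,-30],[-1.5,2,-60],[-1.5,2,-85],[-1.5,2,-100],[-1.5,2,-105]],"yaw":[0,0,0,0,0],"gripper":[125,125,125,125,125]}'; python3 -m creep '{"translation":[[0,0,-9],[0,0,-18],[0,0,-24],[0,0,-24]],"yaw":[0,0,0,0],"gripper":[125,125,125,125]}'; python3 -m creep '{"translation":[[0,0,0],[0,0,0],[0,0,0],[0,0,0],[0,0,0]],"yaw":[0,0,0,0,0],"gripper":[245,245,245,245,245]}' 30
```

```text
time_s: 13.78
ee_pos: [0.4316, 0.041, 0.1728]
eef_rot: [3.13, -0.003, 1.436]
force: [0.6, 0.6, -0.6]
grip_width: 0.048
time_s: 14.12
ee_pos: [0.4313, 0.041, 0.1478]
eef_rot: [3.131, -0.002, 1.436]
force: [-0.9, -0.3, 0.4]
grip_width: 0.048
time_s: 14.53
ee_pos: [0.4314, 0.041, 0.1481]
eef_rot: [3.13, -0.002, 1.436]
force: [-0.3, 0.2, -1.1]
grip_width: 0.0178
```

```bash
python3 -m creep '{"translation":[[0,0,0],[0,0,0],[0,0,0]],"yaw":[0,0,0],"gripper":[245,245,245]}'; python3 -m creep '{"translation":[[0,0,0.5],[0,0,1],[0,0,1]],"yaw":[0,0,0],"gripper":[245,245,245]}'; python3 -m creep '{"translation":[[0,0,0.5],[0,0,1],[0,0,1]],"yaw":[0,0,0],"gripper":[245,245,245]}'
```

```text
time_s: 14.78
ee_pos: [0.4317, 0.0409, 0.1482]
eef_rot: [3.13, -0.003, 1.436]
force: [5.7, -0.6, -4.5]
grip_width: 0.0158
time_s: 15.03
ee_pos: [0.4319, 0.0409, 0.149]
eef_rot: [3.129, -0.003, 1.436]
force: [5.8, 0.3, -7.2]
grip_width: 0.0159
time_s: 15.28
ee_pos: [0.432, 0.0409, 0.1496]
eef_rot: [3.129, -0.003, 1.435]
force: [10.1, -0.1, -11.2]
grip_width: 0.0156
```

```bash
python3 -m creep '{"translation":[[0.3,0,0],[0.6,0,0.3],[0.6,0,0.3],[0.6,0,0.3]],"yaw":[0,0,0,0],"gripper":[245,245,245,245]}'; python3 -m creep '{"translation":[[0,0,0],[0,0,0],[0,0,0],[0,0,0]],"yaw":[0,0,0,0],"gripper":[245,245,245,245]}'
```

```text
time_s: 15.62
ee_pos: [0.4321, 0.0409, 0.1495]
eef_rot: [3.131, -0.002, 1.435]
force: [-0.0, -0.6, -8.9]
grip_width: 0.0154
time_s: 15.95
ee_pos: [0.4321, 0.0409, 0.1495]
eef_rot: [3.131, -0.002, 1.435]
force: [1.4, 0.2, -7.3]
grip_width: 0.0159
```

```bash
python3 -m creep '{"translation":[[0,0,0.5],[0,0,0.8],[0,0,0.8],[0,0,0.8],[0,0,0.8]],"yaw":[0,0,0,0,0],"gripper":[245,245,245,245,245]}'; python3 -m creep '{"translation":[[0,0,0.6],[0,0,0.6],[0,0,0.6],[0,0,0.6],[0,0,0.6]],"yaw":[0,0,0,0,0],"gripper":[245,245,245,245,245]}'
```

```text
time_s: 16.37
ee_pos: [0.4321, 0.0409, 0.1497]
eef_rot: [3.131, -0.002, 1.435]
force: [6.7, 0.0, -16.2]
grip_width: 0.0162
time_s: 16.78
ee_pos: [0.4321, 0.0409, 0.1497]
eef_rot: [3.131, -0.002, 1.435]
force: [6.8, -0.1, -17.2]
grip_width: 0.0156
```

The lid held at 1.5 mm of lift under 16–17 N. Next I relax the pull, let go and back away.

```bash
python3 -m creep '{"translation":[[0,0,-0.5],[0,0,-1],[0,0,-1]],"yaw":[0,0,0],"gripper":[245,245,245]}'; python3 -m creep '{"translation":[[0,0,0],[0,0,0],[0,0,0],[0,0,0],[0,0,0]],"yaw":[0,0,0,0,0],"gripper":[125,125,125,125,125]}'; python3 -m creep '{"translation":[[0,0,20],[0,0,55],[0,0,90],[0,0,120],[0,0,130]],"yaw":[0,0,0,0,0],"gripper":[125,125,125,125,125]}';python3 -m creep '{"translation":[[-20,-30,0],[-40,-60,0],[-60,-90,0],[-80,-120,0],[-80,-120,0]],"yaw":[0,0,0,0,0],"gripper":[125,125,125,125,125]}'; python3 - <<'E'
from h import *
import pickle
c=ctrl.camera('top');s=ctrl.camera('scene')
cv2.imwrite('pics/m5.png',np.hstack([cv2.resize(c['pixels'][160:260,100:390,::-1],None,fx=1.55,fy=3.0),cv2.resize(s['pixels'][165:270,225:328,::-1],(338,300),interpolation=cv2.INTER_CUBIC)]))
P0=cloud(pickle.load(open('scene0.pkl','rb')));S=cloud(s);C=np.array([.4735,.034]);y=-.137;A=np.array([[np.cos(y),np.sin(y)],[-np.sin(y),np.cos(y)]])
for n,K in(('scene',S),('top',cloud(c))):
    L=(K[...,:2]-C)@A.T;z=K[...,2]
    m=(L[...,0]>-.02)&(L[...,0]<.09)&(abs(L[...,1])<.075)&(z>.11)&(z<.18)
    k=np.polyfit(L[m][:,0],z[m],1);print(n,m.sum(),'lid slope',k[0],'z',np.median(z[m]))
    b=(z>.003)&(z<.02)&(K[...,0]>.4)&(K[...,0]<.475)&(K[...,1]<-.09)&(K[...,1]>-.29)
    print('spanner',b.sum(),K[b].min(0),K[b].max(0)) if b.any() else 0
h=cv2.cvtColor(s['pixels'],cv2.COLOR_RGB2HSV);r=((h[...,0]<8)|(h[...,0]>172))&(h[...,1]>150)&(h[...,2]>90)
w=np.zeros_like(r);w[205:225,300:322]=1;r&=w;v,u=np.where(r);print('latch px now',u.mean(),v.mean(),len(u),'start 310.77 215.77')
E
```

```text
time_s: 17.03
ee_pos: [0.4319, 0.0409, 0.1487]
eef_rot: [3.132, -0.002, 1.435]
force: [-0.8, 0.1, -6.3]
grip_width: 0.0158
time_s: 17.45
ee_pos: [0.4321, 0.0409, 0.149]
eef_rot: [3.131, -0.002, 1.435]
force: [0.4, -0.2, -0.4]
grip_width: 0.0455
time_s: 17.87
ee_pos: [0.4331, 0.0409, 0.2834]
eef_rot: [3.125, -0.003, 1.435]
force: [-0.3, 0.8, 0.6]
grip_width: 0.0477
time_s: 18.28
ee_pos: [0.3508, -0.0824, 0.2832]
eef_rot: [3.125, -0.002, 1.431]
force: [0.4, 0.2, -0.0]
grip_width: 0.048
scene 1009 lid slope -0.01303620970317226 z 0.12381467946526997
spanner 33 [ 0.40792374 -0.27446453  0.0030899 ] [ 0.45551783 -0.22925874  0.01244058]
top 1608 lid slope -0.02160893809110108 z 0.12298515503773563
spanner 214 [ 0.4019372  -0.28976552  0.00301416] [ 0.4749374  -0.14306725  0.01741545]
latch px now 310.9375 215.75 32 start 310.77 215.77
```

View pics/m5.png

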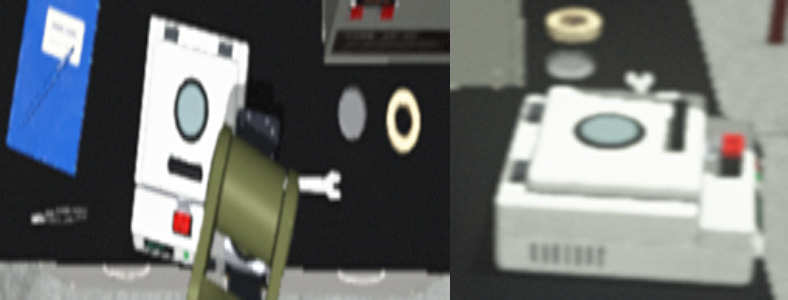

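The lid is shut, the latch pixel is back at its starting place (310.9, 215.8), and the spanner and bystanders are in place. The robot is clear, so I hand in.

```bash
python3 -c "
from station import ctrl
print(ctrl.hand_in())"
```

```text
the job is handed in; nothing more can be done
None
```

The job is handed in at about 18 s on the robot's clock; it gave no verdict. The spanner lies flat on the bench right of the machine, and the lid is shut and caught.

- **Spanner:** I gripped it at its middle and let it go only once it was down, at about (0.44, -0.19). That is roughly 0.23 m from the centrifuge.
- **Lid:** I pushed it over from behind, then pressed on the rib. The force rose to about 15 N and fell away as the latch passed. It then met a hard stop with the rib top at 0.149 m, the height given for a shut lid. The press reached 29 N at that stop, more than the 6 to 10 N needed.
- **Tug:** The pull was harder than asked. It passed through about 11 N, eased to 7–9 N, then was held at 16–17 N for about 0.4 s or more. The lid rose no further than its play (about 1.5 mm) and held.

**Last checks:**
- The red latch is back at its starting pixel.
- The dish, tape and tweezers look unmoved; I judged this by eye only.
- The robot is clear of everything.

**Checks that disagreed:**
- The depth images gave a lid tilt of 0.013 rad from one camera and 0.022 rad from the other. A caught lid should lift at most 0.01 rad, so I put the excess down to camera noise. Both are under the 0.025 rad limit.
- Finding the spanner end's height from two wrist pictures failed (it gave -0.02 m). I used the earlier two-camera value of about 0.10 m instead, and the grasp bore that out.

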